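# Change the gear of a glass tumbler and start it

### The arm

A 6-joint arm with a two-finger parallel gripper is mounted at the origin on the work surface. World frame = base frame: x ahead of the robot, y to its left, z up, the work surface at z = 0. Lengths are in m, angles in degrees, forces in N, time in s.
With the tool pointing down it reaches from about 0.3 to 0.875 m from the base axis. Payload 6.4 kg.
Tool frame: the origin (TCP) lies at the very end of the fingers, on their centre line; the grasp point (between the pads) lies 19 mm behind it; z points along the fingers, y is the line along which they close (so a half turn about z gives the same grasp; the last joint's range is limited). The gripper opens to 88 mm and grips with 3 to 60 N. Pads are 18 mm wide; open, the fingers measure 123 mm over their backs; the gripper's body (75 mm by 187 mm) begins 45 mm behind the grasp point.
Start: joints at [-75.648, 10.359, 92.074, -0, 77.567, -11.82], TCP at [0.254, -0.516, 0.239] pointing down, gripper open.
Joint ranges: [-171.53, 171.53], [-51.25, 118.39], [17.06, 147.69], [-65.23, 245.23], [0, 150.52], [-178.68, 178.68]. Speed limits (degrees/s): [147.25, 147.25, 172.46, 180, 180, 180].

### API

Orientations are given as a 3x3 rotation matrix whose columns are the frame's x, y, z axes.
In Python, from workcell import arm gives the robot as it stands.
- The arm moves only by the tool jog_arm, never from a script. Its argument "steps" is a list of rows, each a list of 3 entries, a list of its own where there are three numbers: the turn, a rotation vector about the tool's x, y, z in degrees, then the shift along the tool's x, y, z in cm, then the opening, from 0 (shut) to 1 (fully open). In form: [[[wx, wy, wz], [tx, ty, tz], fingers], ...]. A call has 1 to 5 rows; each row is the pose to reach, as a shift and turn from the pose commanded when the call began, along the tool's axes at that moment; what a row does not reach only later rows make up. A row lasts 1/8 s, in which the tool goes at most 62.5 mm and 10.7 degrees, less where a joint would pass 70% of its speed; a pose out of reach is approached as far as the arm can. A call with a gripper value outside its range is refused whole. The fingers move at their own pace and stop on an object; "newtons" is the grip in N (left out, the last holds). Time passes only in rows, so rows that repeat a pose let the fingers close. It gives the time, the measured TCP pose, the force, the opening and the grip force at its end, in the units of the state.
- arm.observe(): the state, without advancing time (a new reading comes with each control period).
- arm.camera(name): name is "scene" or "top" or "wrist"; returns the picture (420x560x3 uint8, blue, green, red); there is no depth.
- arm.camera_info(name): a dict with "camera_matrix" (3x3 intrinsics, pixels), "dist_coeffs" ([k1, k2, p1, p2, k3] as OpenCV has them; the pictures are not rectified), "eye" and "rotation" of the camera in the world; the wrist camera has in their place "mount" (4x4, takes a point from camera to tool coordinates, whose origin is the TCP and whose axes are the flange's). Camera axes: x right, y down, z forward; pixel columns grow to the right and rows downward; lengths in m; the calibration is good to about 2 mm. A picture is of the moment at which its call begins: read the wrist's pose just before it. camera_info takes no time and is no camera call.
- arm.finish_job(): hands the job in; it is judged then, once.
Trained networks look in the newest picture that a camera, given by its name, has taken for a name from the list of things; names that differ only in an ending like _2 or _b are one class to them, and where a whole thing is asked for, a point or a joint stands for the part that bears it (a point fixed in the world has none). Each returns a list of dicts, best first, with "p" (0 to 1); they miss things now and then, are a little off and sometimes report something else, mostly with a low value. They report only what shows in the picture. A call takes as long as a camera call. They do not tell look-alikes from the thing itself.
- arm.search_frame(label, camera): "extent" ([left, top, right, bottom] in pixels, round what is visible of it).
- arm.silhouettes(label, camera): "region" (420x560 bool, what is visible of it) and "extent" ([left, top, right, bottom] in pixels, round what is visible of it).
The state is a dict: "clock": time; "qpos": joint angles; "qvel": joint speeds; "effort": joint torques, N m; "tool_pos": TCP position; "eef_rot": TCP orientation; "ft_force": force on the tool from outside, world axes, zero at the start; "wrist_torque": the same for the moment, N m; "width": finger opening in m; "grip_force": force on a finger pad.
Only numpy, scipy, OpenCV 4.12 (cv2) and the standard library are available. Lean on these libraries where they do the work, as an engineer would, in place of code of your own. Each camera call takes 0.05 s, during which the arm holds its last target. There are 200 camera calls.

### The job

Change the bench tumbler to the gear marked by the orange gem: pull the sprung black selector knob up, turn it until its red pointer is at the orange gem, and let it drop fully home in the notch there (the gems were glued on by eye, so feel for the notch, and do not force the index pin sideways or haul the knob hard against its top stop). When the knob is home, press the green start button on the yellow switch box fully in and let it go; do not press it before that, and leave the other things on the bench where they are.

Things in the scene. Friction and masses are not known exactly. Their poses are not given: they have to be found in the camera images.
- knob_lift (a joint): How far the selector knob is pulled up, in m: 0 = fully home (index pin down in a notch), about 0.005 = pin tip resting on the steel ring between notches, 0.014 = top stop. A spring always pulls the knob down: with its weight about 7 N at 0, rising to about 12 N at the top stop.
- knob_grip (a point): Grip point of the black selector knob, on its upright axis. The knob is a bar with flat sides, 48 mm long (along this frame's x, which points along the red pointer), 16 mm thick (along y) and 34 mm high; the point is 10 mm below its top and 44 mm above the dial. A round hub 36 mm wide is under the bar.
- knob: The knob with its index arm and brass pin; origin on the knob axis at dial height, x along the pointer. It turns about z once up more than 6 mm, 1.3 rad at most either way from neutral; it starts in the neutral slot, where it has 6 degrees of play. The pin, 52 mm from the axis, is 6 mm thick; a gear notch is 8 mm wide, so the pin drops in only within about 1.5 degrees of its middle.
- pointer (a point): Point on the gem circle to which the red pointer points: 11 mm beyond the pointer's tip, 82 mm from the knob's axis, 16 mm above the dial when the knob is home. Its direction from the knob's axis is the knob's setting.
- gem_orange: Orange gem (flat disc 14 mm wide, 5 mm thick; origin under its centre) glued on the dial 82 mm from the knob axis. Orange, blue, green and black gems mark the four gears, about 30 and 60 degrees either side of neutral; which colour is where varies. The notch lies within 9 degrees of its gem, on either side, seen from the axis; notches are 30 degrees or so apart.
- tumbler: Tumbler fixed to the bench: blue gearbox 200 x 200 mm, 90 mm high, white dial 3 mm thick on top, knob at its centre; origin under the knob, z up, neutral towards +x. Rubber drum 114 mm wide, 137 mm high at its top, from 135 mm off towards +y. Steel index ring 8 mm high, 44 to 60 mm from the axis. Its pin and top stop stand 25 N at most.
- start_top (a point): Centre of the top of the green start button (26 mm wide, 68 mm above the table) on the yellow switch box (75 x 120 mm, 50 mm high). A red stop button stands 62 mm from it on the same box, to its -y side.
- start (a joint): How far the green start button is pressed down, in m: 0 = out, 0.006 = fully in (about 5 N); it springs back.
Mind the look-alikes: they are no part of the job. Of the things that look like the part that bears start_top, take the one that is farthest from the robot's base at the start.

How it is judged (in metres and radians):
On the way, in this order (a step that is already met when the one before it is completed fails the run):
1. the knob is pulled up clear of the index ring (value of joint knob_lift above 0.0065 m), for 0.1 s.
2. the knob has dropped fully home in the notch at the orange gem (value of joint knob_lift below 0.002 m and horizontal distance between pointer and gem_orange below 0.018 m), for 0.3 s.
3. the start button is pressed in with the knob home (all of step 2 and value of joint start above 0.0045 m), for 0.05 s.
At the end, for the whole second after the job is handed in: The knob is home (less than 2 mm up) in the notch at the orange gem (pointer point within 18 mm of the gem, level), and the start button is out again (less than 1.5 mm in) (all of step 2 and value of joint start below 0.0015 m); the robot touches nothing.
It fails at once if the index pin or top stop is forced: more than 25 N between the knob and the gearbox (contact force between knob and tumbler above 25 N).
It fails at once if the start button is pressed (more than 3 mm) while the knob is not home at the orange gem (value of joint start above 0.003 m and not (value of joint knob_lift below 0.002 m and horizontal distance between pointer and gem_orange below 0.018 m)).
It fails at once if a bystander is pushed more than 30 mm from its place (distance of any of jar, mug, screwdriver, nippers, glue, tile_a, tile_b from where it was at the start of the episode above 0.03 m).
It also fails if it takes over 56 s, if anything falls off the work surface, if the arm or the gripper's body presses on something with over 40 N, if the wrist force passes 120 N, or if a joint passes its speed limit or range.

## Working session

There is one attempt and no reset: what is moved stays moved. The work goes in short steps, Python scripts to look and compute and a tool call to move; the robot and the scene stay as the last step left them, time stands still between calls to the robot, and variables do not carry over. Pictures are saved under pics/ and viewed, at most 10 in all, crops included, and the job is handed in when it is done.

Besides the shell and the picture viewer there is one more tool, called after "Call:" by a JSON object that holds its "method" and its "body". jog_arm: Moves the arm, as the interface text tells. Its arguments: {"type":"object","properties":{"steps":{"type":"array"},"newtons":{"type":"number"}},"required":["steps"]}

```bash
mkdir -p pics
cat > h.py <<'E'
import numpy as np, cv2
from workcell import arm
def ray(cam,px,st=None):
    i=arm.camera_info(cam);K=np.array(i["camera_matrix"]);D=np.array(i["dist_coeffs"])
    u=cv2.undistortPoints(np.array([[px]],float),K,D)[0,0]
    d=np.array([u[0],u[1],1.])
    if "mount" in i:
        st=st or arm.observe();M=np.array(i["mount"]);R=np.array(st["eef_rot"]);
        return np.array(st["tool_pos"])+R@M[:3,3], R@M[:3,:3]@d
    return np.array(i["eye"]),np.array(i["rotation"])@d
def at(cam,px,z,st=None):
    o,d=ray(cam,px,st);return o+d*(z-o[2])/d[2]
E
python3 - <<'E'
from h import *
for c in("top","scene"):
    cv2.imwrite(f"pics/{c}0.png",arm.camera(c))
    for l in("knob","gem_orange","start_top","tumbler"):
        for r in arm.search_frame(l,c)[:4]:
            e=r["extent"];p=((e[0]+e[2])/2,(e[1]+e[3])/2)
            print(c,l,round(r["p"],2),np.round(e),np.round(at(c,p,{"knob":.12,"gem_orange":.095,"start_top":.068,"tumbler":.09}[l]),3))
    print(arm.camera_info(c)["eye"])
s=arm.observe();print(s["clock"],np.round(s["eef_rot"],3),s["width"])
E
```

```text
top knob 0.87 [194. 126. 206. 165.] [0.568 0.057 0.12 ]
top start_top 0.67 [354. 316. 364. 329.] [ 0.19  -0.276  0.068]
top start_top 0.58 [336. 182. 346. 189.] [ 0.487 -0.245  0.068]
top start_top 0.57 [191. 239. 199. 249.] [0.364 0.074 0.068]
top tumbler 0.67 [ 24. 110. 253. 211.] [0.545 0.194 0.09 ]
[ 0.30061508 -0.08029645  1.22064735]
scene knob 0.63 [327. 268. 349. 328.] [0.577 0.057 0.12 ]
scene start_top 0.66 [356. 207. 370. 215.] [0.362 0.072 0.068]
scene start_top 0.51 [184. 224. 200. 234.] [ 0.49  -0.239  0.068]
scene tumbler 0.67 [261. 234. 559. 420.] [0.584 0.186 0.09 ]
[0.86679041 0.0329668  0.80619559]
0.5 [[ 0.897  0.441 -0.   ]
 [ 0.441 -0.897  0.   ]
 [-0.    -0.    -1.   ]] 0.08841405920303602
```

View pics/top0.png

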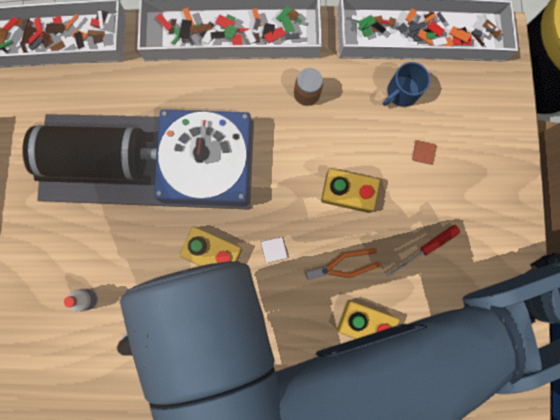

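View pics/scene0.png

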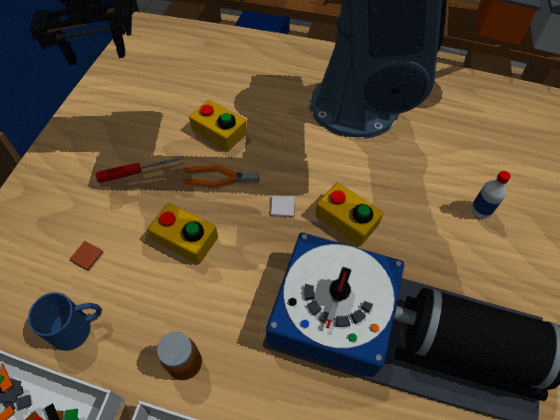

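Run:
```python
from h import *
t=arm.camera("top");s=arm.camera("scene")
cv2.imwrite("pics/c1.png",np.hstack([cv2.resize(t[100:215,145:260],(400,400),interpolation=2),cv2.resize(s[230:380,262:412],(400,400),interpolation=2)]))
for c,im,b in(("top",t,(145,100,260,215)),("scene",s,(262,230,412,380))):
    g=im[b[1]:b[3],b[0]:b[2]];h=cv2.cvtColor(g,cv2.COLOR_BGR2HSV)
    w=((h[...,1]<50)&(h[...,2]>150)).astype(np.uint8)
    w=cv2.morphologyEx(w,cv2.MORPH_OPEN,np.ones((3,3)))
    cs=max(cv2.findContours(w,0,1)[0],key=cv2.contourArea)
    hull=cv2.convexHull(cs)
    P=np.array([at(c,q[0]+np.array(b[:2]),.093)[:2] for q in hull])
    A=np.c_[2*P,np.ones(len(P))];x=np.linalg.lstsq(A,(P**2).sum(1),rcond=None)[0]
    print(c,"dial centre",x[:2],"r",np.sqrt(x[2]+x[0]**2+x[1]**2))
    for n,lo,hi in(("orange",(6,140,120),(18,255,255)),("green",(45,100,50),(85,255,255)),("blue",(100,150,80),(125,255,255)),("red",(0,150,90),(4,255,255))):
        m=cv2.inRange(h,lo,hi);k,_,st,ce=cv2.connectedComponentsWithStats(m)
        for i in range(1,k):
            if 5<st[i,4]<200:
                p=at(c,ce[i]+np.array(b[:2]),.097)[:2];v=p-x[:2]
                print(n,st[i,4],np.round(ce[i]+b[:2],1),p.round(4),"r",np.hypot(*v).round(4),"ang",np.degrees(np.arctan2(v[1],v[0])).round(1))
    for r in arm.silhouettes("start_top",c):
        q=np.argwhere(r["region"]).mean(0)[::-1];print("btn",q.round(1),round(r["p"],2),at(c,q,.065).round(4))
```

```text
top dial centre [0.5564189  0.05703623] r 0.09542155967946112
orange 17 [169.8 133.1] [0.6025 0.1257] r 0.0827 ang 56.1
green 13 [184.6 121.4] [0.6279 0.0937] r 0.0803 ang 27.1
blue 9 [222. 122.] [0.625  0.0126] r 0.0817 ang -32.9
btn [357.8 321.5] 0.69 [ 0.192  -0.2741  0.065 ]
btn [196.  245.9] 0.56 [0.3601 0.0726 0.065 ]
btn [339.8 184.7] 0.52 [ 0.4899 -0.2425  0.065 ]
scene dial centre [0.55549663 0.05745835] r 0.09406115257714945
orange 49 [374.6 327.2] [0.6021 0.1266] r 0.0833 ang 56.0
green 48 [352.4 337. ] [0.6274 0.0941] r 0.0807 ang 27.0
blue 47 [304.5 323.2] [0.6247 0.0137] r 0.0819 ang -32.3
red 22 [341.7 281.6] [0.5361 0.0585] r 0.0194 ang 176.9
red 17 [328.3 323.2] [0.6146 0.0514] r 0.0594 ang -5.8
btn [225.7 117.9] 0.65 [ 0.1905 -0.2745  0.065 ]
btn [363.4 210.6] 0.56 [0.3596 0.0729 0.065 ]
```

View pics/c1.png

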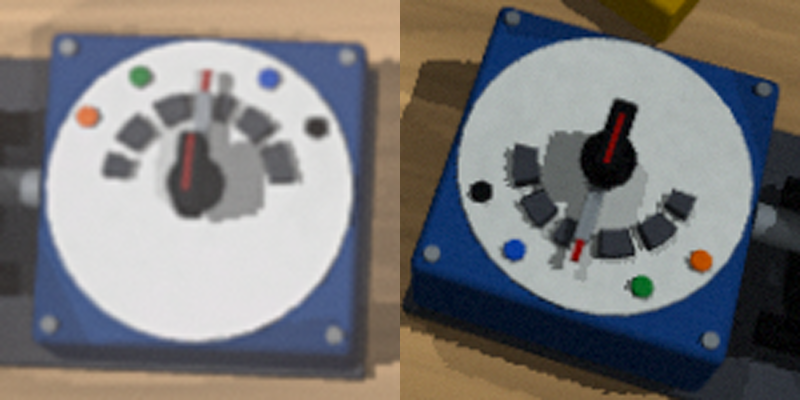

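```bash
cat > pol.py <<'E'
from h import *
def polar(c,im,cen,z,angs,rs):
    i=arm.camera_info(c);R=np.array(i["rotation"]);e=np.array(i["eye"])
    a,r=np.meshgrid(np.radians(angs),rs)
    P=np.stack([cen[0]+r*np.cos(a),cen[1]+r*np.sin(a),np.full_like(a,z)],-1).reshape(-1,3)
    q=cv2.projectPoints(P,cv2.Rodrigues(R.T)[0],-R.T@e,np.array(i["camera_matrix"]),np.array(i["dist_coeffs"]))[0].reshape(*a.shape,2).astype(np.float32)
    return cv2.remap(im,q[...,0],q[...,1],1)
E
python3 - <<'E'
from pol import *
out=[]
angs=np.linspace(90,-90,400)
for c in("top","scene"):
    im=arm.camera(c)
    for z in(.101,.109):
        out.append(polar(c,im,(.556,.0573),z,angs,np.linspace(.095,.035,130)))
    out.append(out.pop())
g=np.vstack([np.hstack([out[0],out[1]]),np.hstack([out[2],out[3]])])
for k in range(0,19):
    for o in(0,400): cv2.line(g,(o+int(k*400/18),0),(o+int(k*400/18),6 if k%3 else 14),(255,0,255),1)
cv2.imwrite("pics/p1.png",cv2.resize(g,(800,600)))
for j,n in((0,"top"),(2,"scene")):
    ring=out[j][76:108].mean(2).mean(0)   # r .060-.045
    print(n,[(int(round(angs[i])),int(ring[i])) for i in range(0,400,5)])
E
```

```text
top [(90, 224), (88, 225), (85, 213), (83, 169), (81, 117), (79, 101), (76, 103), (74, 103), (72, 103), (70, 105), (67, 133), (65, 184), (63, 215), (61, 202), (58, 150), (56, 107), (54, 100), (52, 102), (49, 103), (47, 102), (45, 103), (43, 102), (40, 101), (38, 116), (36, 151), (34, 187), (31, 208), (29, 190), (27, 140), (25, 105), (22, 102), (20, 103), (18, 102), (16, 102), (13, 104), (11, 102), (9, 98), (7, 99), (4, 112), (2, 131), (0, 150), (-2, 158), (-5, 159), (-7, 156), (-9, 141), (-12, 117), (-14, 93), (-16, 83), (-18, 88), (-21, 93), (-23, 100), (-25, 123), (-27, 149), (-30, 159), (-32, 140), (-34, 112), (-36, 100), (-39, 100), (-41, 100), (-43, 101), (-45, 101), (-48, 99), (-50, 92), (-52, 87), (-54, 110), (-57, 151), (-59, 167), (-61, 141), (-63, 107), (-66, 97), (-68, 99), (-70, 99), (-72, 99), (-75, 100), (-77, 100), (-79, 100), (-81, 100), (-84, 98), (-86, 95), (-88, 126)]
scene [(90, 178), (88, 178), (85, 176), (83, 142), (81, 70), (79, 56), (76, 56), (74, 53), (72, 54), (70, 46), (67, 27), (65, 38), (63, 93), (61, 130), (58, 79), (56, 51), (54, 52), (52, 50), (49, 51), (47, 51), (45, 51), (43, 52), (40, 46), (38, 24), (36, 33), (34, 93), (31, 113), (29, 116), (27, 46), (25, 51), (22, 52), (20, 50), (18, 51), (16, 51), (13, 50), (11, 52), (9, 44), (7, 38), (4, 70), (2, 90), (0, 114), (-2, 110), (-5, 87), (-7, 89), (-9, 100), (-12, 63), (-14, 28), (-16, 31), (-18, 41), (-21, 48), (-23, 68), (-25, 107), (-27, 135), (-30, 103), (-32, 40), (-34, 45), (-36, 51), (-39, 50), (-41, 51), (-43, 51), (-45, 51), (-48, 51), (-50, 49), (-52, 55), (-54, 118), (-57, 118), (-59, 67), (-61, 20), (-63, 34), (-66, 50), (-68, 50), (-70, 51), (-72, 51), (-75, 51), (-77, 52), (-79, 51), (-81, 52), (-84, 54), (-86, 58), (-88, 98)]
```

View pics/p1.png

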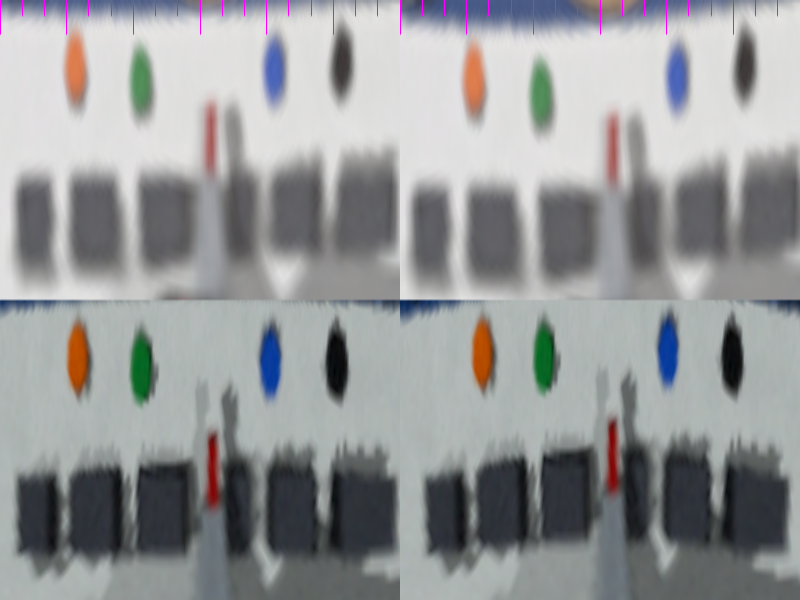

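Call:
{"method": "jog_arm", "body": {"steps": [[[0,0,3],[4.4,-3.2,0],1],[[0,0,6],[8.8,-6.4,0],1],[[0,0,9],[13.2,-9.6,0],1],[[0,0,12],[17.6,-12.8,0],1],[[0,0,15],[22,-16,0],1]], "newtons": 30}}

```text
clock: 1.42
tool_pos: [0.3811, -0.2739, 0.239]
eef_rot: [[0.981, 0.192, 0.001], [0.192, -0.981, -0.0], [0.0, 0.001, -1.0]]
ft_force: [1.0, -0.3, 0.2]
width: 0.0884
grip_force: 0.0
```

```bash
cat > d.py <<'E'
import sys
from h import *
def go(x,y,z,yaw):
    s=arm.observe();R=np.array(s["eef_rot"]);p=np.array(s["tool_pos"])
    y0=np.degrees(np.arctan2(R[1,0],R[0,0]))
    print("t",round(s["clock"],2),"pos",p.round(4),"yaw",y0.round(2),"tilt",R[:,2].round(4),"f",np.round(s["ft_force"],1),"w",round(s["width"],4),"grip",round(s["grip_force"],1))
    print("turn z",round(y0-yaw,2),"shift cm",(R.T@(np.array([x,y,z])-p)*100).round(2))
if __name__=="__main__": go(*map(float,sys.argv[1:]))
E
python3 d.py .556 .0573 .239 -5.4
```

```text
t 1.43 pos [ 0.3811 -0.2739  0.239 ] yaw 11.05 tilt [ 6.e-04 -5.e-04 -1.e+00] f [ 1.  -0.3  0.2] w 0.0884 grip 0.0
turn z 16.45 shift cm [ 2.351e+01 -2.915e+01 -1.000e-02]
```

Call:
{"method": "jog_arm", "body": {"steps": [[[0,0,3.3],[3.9,-4.9,0],1],[[0,0,6.6],[7.8,-9.7,0],1],[[0,0,9.9],[11.7,-14.5,0],1],[[0,0,13.2],[15.6,-19.3,0],1],[[0,0,16.5],[19.5,-24.2,0],1]]}}

```text
clock: 2.05
tool_pos: [0.5257, 0.0016, 0.2391]
eef_rot: [[0.995, -0.095, 0.001], [-0.095, -0.995, -0.0], [0.001, 0.0, -1.0]]
ft_force: [0.1, -0.6, -0.0]
width: 0.0883
grip_force: 0.0
```

```bash
python3 d.py .556 .0573 .22 -5.4
```

```text
t 2.05 pos [0.5257 0.0016 0.2391] yaw -5.44 tilt [ 1.1e-03 -4.0e-04 -1.0e+00] f [ 0.1 -0.6 -0. ] w 0.0883 grip 0.0
turn z -0.04 shift cm [ 2.48 -5.84  1.91]
```

Call:
{"method": "jog_arm", "body": {"steps": [[[0,0,0],[1.3,-3,1],1],[[0,0,0],[2.5,-5.8,2],1],[[0,0,0],[2.5,-5.8,2],1]]}}

```text
clock: 2.42
tool_pos: [0.555, 0.0568, 0.2177]
eef_rot: [[0.996, -0.09, -0.002], [-0.09, -0.996, 0.0], [-0.002, -0.0, -1.0]]
ft_force: [-0.0, -0.9, 0.2]
width: 0.0884
grip_force: 0.0
```

```bash
python3 d.py .556 .0573 .12 -5.4
python3 - <<'E'
from h import *
s=arm.observe();im=arm.camera("wrist");cv2.imwrite("pics/w1.png",im)
for r in arm.silhouettes("knob","wrist")[:2]:
    print(r["p"],r["extent"])
i=arm.camera_info("wrist");print(np.round(i["mount"],3))
# where the predicted knob axis projects (top z=.147), and points of a bar
M=np.array(i["mount"]);R=np.array(s["eef_rot"])@M[:3,:3];o=np.array(s["tool_pos"])+np.array(s["eef_rot"])@M[:3,3]
P=np.array([[.556,.0573,.147],[.556,.0573,.093],[.556+.082*np.cos(np.radians(-5.4)),.0573+.082*np.sin(np.radians(-5.4)),.109]])
print(cv2.projectPoints(P,cv2.Rodrigues(R.T)[0],-R.T@o,np.array(i["camera_matrix"]),np.array(i["dist_coeffs"]))[0][:,0].round(1))
E
```

```text
t 2.42 pos [0.555  0.0568 0.2177] yaw -5.16 tilt [-1.8e-03  4.0e-04 -1.0e+00] f [-0.  -0.9  0.2] w 0.0884 grip 0.0
turn z 0.24 shift cm [ 0.12 -0.06  9.77]
0.74 [260.9, 118.0, 302.6, 243.5]
[[-0.001 -0.96  -0.279  0.072]
 [ 1.    -0.001 -0.001  0.   ]
 [ 0.001 -0.279  0.96  -0.146]
 [ 0.     0.     0.     1.   ]]
[[279.6 216.7]
 [279.8 198.6]
 [280.  105.9]]
```

View pics/w1.png

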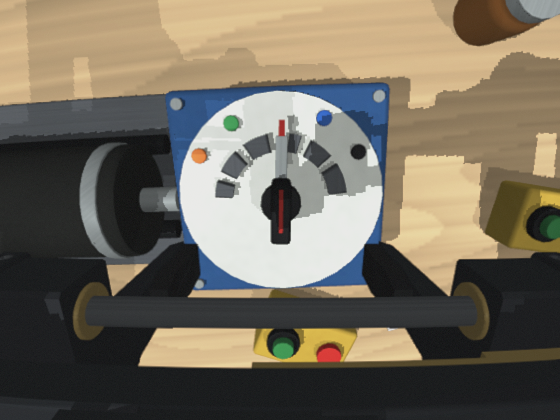

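Call:
{"method": "jog_arm", "body": {"steps": [[[0,0,0],[0.1,0,5],0.7],[[0,0,0],[0.1,0,9.8],0.6],[[0,0,0],[0.1,0,9.8],0.4],[[0,0,0],[0.1,0,9.8],0.1],[[0,0,0],[0.1,0,9.8],0.1]], "newtons": 30}}

```text
clock: 3.15
tool_pos: [0.558, 0.0545, 0.1235]
eef_rot: [[0.996, -0.093, 0.005], [-0.093, -0.996, -0.001], [0.005, 0.0, -1.0]]
ft_force: [-0.5, -0.4, 0.1]
width: 0.0402
grip_force: 0.0
```

```bash
python3 d.py .556 .0573 .129 -5.4
```

```text
t 3.15 pos [0.558  0.0545 0.1235] yaw -5.35 tilt [ 4.6e-03 -6.0e-04 -1.0e+00] f [-0.5 -0.4  0.1] w 0.0402 grip 0.0
turn z 0.05 shift cm [-0.22 -0.27 -0.55]
```

Call:
{"method": "jog_arm", "body": {"steps": [[[0,0,0],[0,0,0],0.3]]}}

```text
clock: 3.28
tool_pos: [0.5573, 0.0548, 0.1226]
eef_rot: [[0.996, -0.093, 0.003], [-0.093, -0.996, -0.0], [0.003, 0.0, -1.0]]
ft_force: [0.2, -0.6, -0.1]
width: 0.0303
grip_force: 0.0
```

```bash
python3 d.py .556 .0573 .12 -5.4
```

```text
t 3.27 pos [0.5573 0.0548 0.1226] yaw -5.33 tilt [ 3.1e-03 -4.0e-04 -1.0e+00] f [ 0.2 -0.6 -0.1] w 0.0303 grip 0.0
turn z 0.07 shift cm [-0.15 -0.24  0.26]
```

Call:
{"method": "jog_arm", "body": {"steps": [[[0,0,0],[-0.1,-0.2,0.1],0.3],[[0,0,0],[-0.1,-0.2,0.1],0.3]]}}

```text
clock: 3.52
tool_pos: [0.5552, 0.0574, 0.1198]
eef_rot: [[0.996, -0.092, 0.0], [-0.092, -0.996, 0.0], [0.0, -0.0, -1.0]]
ft_force: [0.0, 1.1, 0.1]
width: 0.0262
grip_force: 0.0
```

Call:
{"method": "jog_arm", "body": {"steps": [[[0,0,0],[0,0,0],0],[[0,0,0],[0,0,0],0],[[0,0,0],[0,0,0],0]], "newtons": 30}}

```text
clock: 3.9
tool_pos: [0.5553, 0.0569, 0.1197]
eef_rot: [[0.996, -0.093, -0.0], [-0.093, -0.996, -0.0], [-0.0, 0.0, -1.0]]
ft_force: [-1.4, -0.9, 0.6]
width: 0.0159
grip_force: 30.0
```

Call:
{"method": "jog_arm", "body": {"steps": [[[0,0,0],[0,0,-0.3],0],[[0,0,0],[0,0,-0.6],0],[[0,0,0],[0,0,-0.9],0],[[0,0,0],[0,0,-1.0],0],[[0,0,0],[0,0,-1.0],0]], "newtons": 40}}

```text
clock: 4.53
tool_pos: [0.5551, 0.057, 0.1295]
eef_rot: [[0.996, -0.093, -0.0], [-0.093, -0.996, -0.0], [-0.0, 0.0, -1.0]]
ft_force: [3.1, -1.7, -10.4]
width: 0.0156
grip_force: 40.0
```

Call:
{"method": "jog_arm", "body": {"steps": [[[0,0,-7],[0,0,0],0],[[0,0,-15],[0,0,0],0],[[0,0,-23],[0,0,0],0],[[0,0,-30],[0,0,0],0],[[0,0,-34],[0,0,0],0]]}}

```text
clock: 5.15
tool_pos: [0.5553, 0.0564, 0.1296]
eef_rot: [[0.876, 0.482, -0.0], [0.482, -0.876, -0.001], [-0.001, 0.001, -1.0]]
ft_force: [4.0, -5.1, -10.3]
width: 0.0156
grip_force: 40.0
```

Call:
{"method": "jog_arm", "body": {"steps": [[[0,0,-8],[0,0.05,0],0],[[0,0,-16],[0,0.05,0],0],[[0,0,-24],[0,0.05,0],0],[[0,0,-31],[0,0.05,0],0],[[0,0,-34],[0,0.05,0],0]]}}

```text
clock: 5.78
tool_pos: [0.5557, 0.056, 0.1297]
eef_rot: [[0.457, 0.889, 0.0], [0.889, -0.457, -0.001], [-0.001, 0.001, -1.0]]
ft_force: [4.4, -4.0, -10.9]
width: 0.0159
grip_force: 40.0
```

Call:
{"method": "jog_arm", "body": {"steps": [[[0,0,0],[0,0,0],0],[[0,0,0],[0,0,0],0]]}}

```text
clock: 6.02
tool_pos: [0.5557, 0.056, 0.1297]
eef_rot: [[0.459, 0.888, 0.0], [0.888, -0.459, -0.001], [-0.001, 0.001, -1.0]]
ft_force: [4.3, -4.0, -11.1]
width: 0.0156
grip_force: 40.0
```

```bash
python3 d.py .556 .0573 .12 62.8
python3 - <<'E'
from pol import *
angs=np.linspace(80,40,400);out=[]
s=arm.observe();w=arm.camera("wrist")
for c in("top","scene"):
    im=arm.camera(c)
    for z in(.101,.118): out.append(polar(c,im,(.556,.057),z,angs,np.linspace(.095,.035,150)))
g=np.vstack([np.hstack(out[:2]),np.hstack(out[2:])])
for k in range(9):
    for o in(0,400): cv2.line(g,(o+k*50,0),(o+k*50,10),(255,0,255),1)
g=np.vstack([g,np.zeros((300,800,3),np.uint8)])
g[300:600,:400]=cv2.resize(w[80:260,160:400],(400,300),interpolation=2)
cv2.imwrite("pics/p2.png",g)
E
```

```text
t 6.03 pos [0.5557 0.056  0.1297] yaw 62.68 tilt [ 3.0e-04 -1.1e-03 -1.0e+00] f [  4.3  -4.  -11.1] w 0.0156 grip 40.0
turn z -0.12 shift cm [ 0.13 -0.04  0.97]
```

View pics/p2.png

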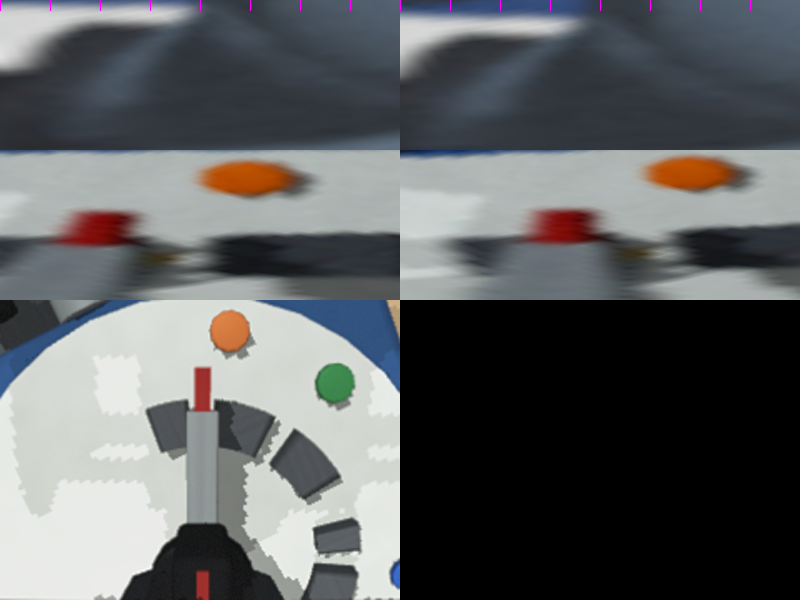

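Call:
{"method": "jog_arm", "body": {"steps": [[[0,0,0],[0,0,0.3],0],[[0,0,0],[0,0,0.5],0],[[0,0,0],[0,0,0.57],0],[[0,0,0],[0,0,0.57],0]], "newtons": 20}}

```text
clock: 6.68
tool_pos: [0.5558, 0.056, 0.1242]
eef_rot: [[0.459, 0.888, 0.0], [0.888, -0.459, -0.001], [-0.001, 0.001, -1.0]]
ft_force: [3.8, -4.6, -8.9]
width: 0.016
grip_force: 20.0
```

Call:
{"method": "jog_arm", "body": {"steps": [[[0,0,0],[0,0,0.15],0],[[0,0,0],[0,0,0.3],0],[[0,0,0],[0,0,0.4],0],[[0,0,0],[0,0,0.4],0]]}}

```text
clock: 7.18
tool_pos: [0.5558, 0.056, 0.1203]
eef_rot: [[0.459, 0.889, 0.0], [0.889, -0.459, -0.001], [-0.001, 0.001, -1.0]]
ft_force: [2.3, -4.0, -8.2]
width: 0.016
grip_force: 20.0
```

Call:
{"method": "jog_arm", "body": {"steps": [[[0,0,0],[0,0,0],0.3],[[0,0,0],[0,0,0],0.7],[[0,0,0],[0,0,0],0.7],[[0,0,0],[0,0,-4],0.7],[[0,0,0],[0,0,-9],0.7]]}}

```text
clock: 7.8
tool_pos: [0.5545, 0.0569, 0.21]
eef_rot: [[0.459, 0.888, -0.003], [0.888, -0.459, 0.001], [-0.001, -0.003, -1.0]]
ft_force: [0.2, 0.1, 1.4]
width: 0.0614
grip_force: 0.0
```

```bash
python3 d.py .488 -.244 .21 62.8
python3 - <<'E'
from pol import *
s=arm.observe();w=arm.camera("wrist");sc=arm.camera("scene")
g=np.hstack([cv2.resize(w[60:360,80:480],(400,300)),cv2.resize(sc[230:380,262:462],(400,300),interpolation=2)])
cv2.imwrite("pics/p3.png",g)
r=arm.silhouettes("start_top","scene")+[None]
for c in("scene","top"):
  arm.camera(c)
  for r in arm.silhouettes("start_top",c):
    q=np.argwhere(r["region"]).mean(0)[::-1];print("btn",c,q.round(1),round(r["p"],2),at(c,q,.066).round(4))
E
```

```text
t 7.8 pos [0.5545 0.0569 0.21  ] yaw 62.68 tilt [-3.1e-03  5.0e-04 -1.0e+00] f [0.2 0.1 1.4] w 0.0614 grip 0.0
turn z -0.12 shift cm [-2.979e+01  7.900e+00  1.000e-02]
btn scene [226.  117.2] 0.65 [ 0.1889 -0.2741  0.066 ]
btn scene [191.6 227.7] 0.6 [ 0.4872 -0.242   0.066 ]
btn top [340.  184.5] 0.48 [ 0.4901 -0.2428  0.066 ]
```

View pics/p3.png

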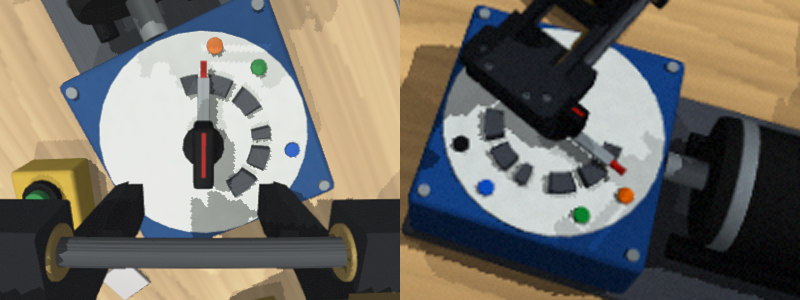

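Call:
{"method": "jog_arm", "body": {"steps": [[[0,0,0],[-5,1.3,0],0.7],[[0,0,0],[-11,2.9,0],0.3],[[0,0,0],[-17,4.5,0],0],[[0,0,0],[-23,6.1,0],0],[[0,0,0],[-28,7.4,0],0]]}}

```text
clock: 8.78
tool_pos: [0.4913, -0.2277, 0.2084]
eef_rot: [[0.46, 0.888, -0.002], [0.888, -0.46, 0.002], [0.0, -0.003, -1.0]]
ft_force: [0.6, -0.2, -0.1]
width: 0.0237
grip_force: 0.0
```

Call:
{"method": "jog_arm", "body": {"steps": [[[0,0,0],[-1.8,0.5,2],0],[[0,0,0],[-1.8,0.5,5],0],[[0,0,0],[-1.8,0.5,7],0],[[0,0,0],[-1.8,0.5,7],0]]}}

```text
clock: 9.28
tool_pos: [0.487, -0.243, 0.1369]
eef_rot: [[0.459, 0.888, -0.005], [0.888, -0.459, 0.004], [0.001, -0.006, -1.0]]
ft_force: [0.6, -0.2, -0.2]
width: 0.0007
grip_force: 0.0
```

```bash
python3 d.py .488 -.2425 .08 62.8
python3 - <<'E'
from h import *
sc=arm.camera("scene");t=arm.camera("top")
g=np.hstack([cv2.resize(t[100:250,145:395],(400,300),interpolation=2),cv2.resize(sc[170:420,120:420],(400,300),interpolation=2)])
cv2.imwrite("pics/p4.png",g)
L=[]
for c,im,b in(("top",t,(160,110,245,200)),("scene",sc,(330,270,400,340))):
    h=cv2.cvtColor(im[b[1]:b[3],b[0]:b[2]],cv2.COLOR_BGR2HSV)
    m=cv2.inRange(h,(0,120,70),(5,255,255))|cv2.inRange(h,(175,120,70),(180,255,255))
    k,_,st,ce=cv2.connectedComponentsWithStats(m)
    for i in range(1,k):
        if st[i,4]>3:
            q=ce[i]+np.array(b[:2]);print(c,st[i,4],q.round(1),*[at(c,q,z)[:2].round(4) for z in(.107,.112)]);
print("expected red mid (r~.065)",.556+.065*np.cos(np.radians(62.8)),.057+.065*np.sin(np.radians(62.8)))
E
```

```text
t 9.28 pos [ 0.487  -0.243   0.1369] yaw 62.65 tilt [-0.0051  0.0041 -1.    ] f [ 0.6 -0.2 -0.2] w 0.0007 grip 0.0
turn z -0.15 shift cm [0.08 0.1  5.69]
scene 46 [344.8 280.8] [0.5379 0.0631] [0.5403 0.0628]
scene 27 [370.1 313. ] [0.5838 0.1142] [0.5858 0.1136]
expected red mid (r~.065) 0.5857113652588152 0.11481206426393434
```

View pics/p4.png

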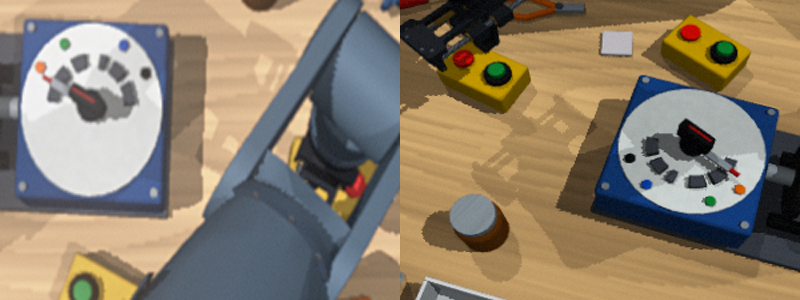

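Call:
{"method": "jog_arm", "body": {"steps": [[[0,0,0],[0.1,0.1,3],0],[[0,0,0],[0.1,0.1,5],0],[[0,0,0],[0.1,0.1,6],0],[[0,0,0],[0.1,0.1,6.2],0],[[0,0,0],[0.1,0.1,6.2],0]], "newtons": 20}}

```text
clock: 10.0
tool_pos: [0.4908, -0.2443, 0.0789]
eef_rot: [[0.459, 0.888, 0.001], [0.888, -0.459, -0.001], [-0.0, 0.001, -1.0]]
ft_force: [0.1, 0.2, 0.3]
width: 0.0003
grip_force: 0.0
```

Run:
```python
from h import *
cv2.imwrite("pics/w5.png",np.hstack([arm.camera("wrist")[:, 80:480],cv2.resize(arm.camera("scene")[150:300,100:300],(400,420))]))
```

```text
(no output)
```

View pics/w5.png

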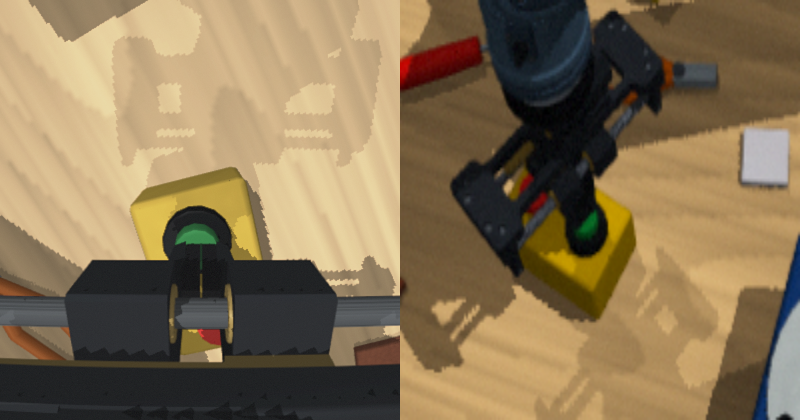

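Call:
{"method": "jog_arm", "body": {"steps": [[[0,0,0],[-0.1,0,0.6],0],[[0,0,0],[-0.1,0,1.0],0],[[0,0,0],[-0.1,0,1.2],0],[[0,0,0],[-0.1,0,1.3],0]]}}

```text
clock: 10.6
tool_pos: [0.4904, -0.2454, 0.0662]
eef_rot: [[0.459, 0.888, 0.001], [0.888, -0.459, -0.001], [-0.0, 0.001, -1.0]]
ft_force: [-3.7, 2.4, 16.1]
width: -0.0002
grip_force: 8.3
```

Call:
{"method": "jog_arm", "body": {"steps": [[[0,0,0],[0,0,0],0],[[0,0,0],[0,0,0],0]]}}

```text
clock: 10.85
tool_pos: [0.4903, -0.2453, 0.0663]
eef_rot: [[0.459, 0.888, 0.001], [0.888, -0.459, -0.001], [-0.001, 0.001, -1.0]]
ft_force: [-2.7, 0.7, 11.2]
width: 0.0004
grip_force: 5.7
```

Run:
```python
from h import *
s=arm.observe();w=arm.camera("wrist");sc=arm.camera("scene")
print(s["tool_pos"],s["ft_force"],s["wrist_torque"],s["grip_force"])
i=arm.camera_info("wrist");M=np.array(i["mount"]);R=np.array(s["eef_rot"])@M[:3,:3];o=np.array(s["tool_pos"])+np.array(s["eef_rot"])@M[:3,3]
for P in([.4885,-.2425,.068],list(s["tool_pos"])): print(cv2.projectPoints(np.array([P]),cv2.Rodrigues(R.T)[0],-R.T@o,np.array(i["camera_matrix"]),np.array(i["dist_coeffs"]))[0].ravel())
cv2.imwrite("pics/w6.png",np.hstack([cv2.resize(w[180:300,200:360],(400,300),interpolation=2),cv2.resize(sc[190:265,140:240],(400,300),interpolation=2)]))
```

```text
[ 0.49032296 -0.24534941  0.06632839] [-2.73839275  0.72852917 11.22400944] [ 0.14141923  0.3858498  -0.02309527] 5.699109592242166
[274.64112997 257.60378658]
[280.18526709 259.09653273]
```

View pics/w6.png

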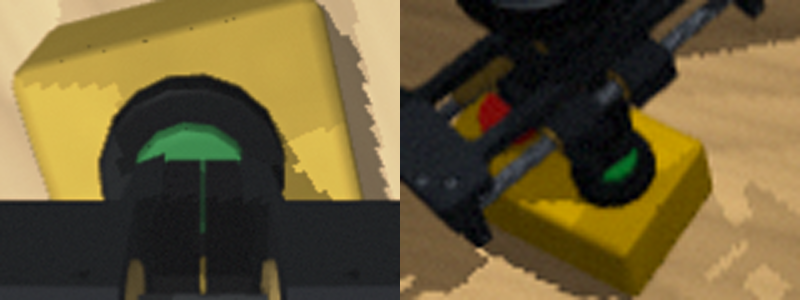

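Call:
{"method": "jog_arm", "body": {"steps": [[[0,0,0],[0,0,-2],0.2],[[0,0,0],[0.2,-2,-2.5],0.57],[[0,0,0],[0.2,-3.4,-2.5],0.57],[[0,0,0],[0.2,-3.4,-2.5],0.57],[[0,0,0],[0.2,-3.4,-2.5],0.57]]}}

```text
clock: 11.58
tool_pos: [0.4607, -0.2276, 0.0898]
eef_rot: [[0.459, 0.888, -0.0], [0.888, -0.459, 0.0], [0.0, -0.0, -1.0]]
ft_force: [-0.4, -1.1, -0.2]
width: 0.0485
grip_force: 0.0
```

```bash
cat > b.py <<'E'
from h import *
from d import go
s=arm.observe();y=np.array(s["eef_rot"])[:,1];t=np.array([.4885,-.2425,.066])-y*(s["width"]/2+.0066)
go(*t,62.68)
E
python3 b.py
```

```text
t 11.57 pos [ 0.4607 -0.2276  0.0898] yaw 62.66 tilt [-0.  0. -1.] f [-0.4 -1.1 -0.2] w 0.0485 grip 0.0
turn z -0.02 shift cm [-0.05  0.07  2.38]
```

Call:
{"method": "jog_arm", "body": {"steps": [[[0,0,0],[0,0.1,1],0.57],[[0,0,0],[0,0.1,1.4],0.57],[[0,0,0],[0,0.1,1.4],0.57]]}}

```text
clock: 11.95
tool_pos: [0.4611, -0.2276, 0.0751]
eef_rot: [[0.459, 0.888, -0.001], [0.888, -0.459, 0.001], [0.0, -0.002, -1.0]]
ft_force: [0.6, 0.2, 0.8]
width: 0.0501
grip_force: 0.0
```

```bash
python3 b.py
```

```text
t 11.95 pos [ 0.4611 -0.2276  0.0751] yaw 62.67 tilt [-0.0012  0.0011 -1.    ] f [0.6 0.2 0.8] w 0.0501 grip 0.0
turn z -0.01 shift cm [-0.06 -0.04  0.91]
```

Call:
{"method": "jog_arm", "body": {"steps": [[[0,0,0],[-0.05,0,0.6],0.57],[[0,0,0],[-0.05,0,0.9],0.57],[[0,0,0],[-0.05,0,1.1],0.57],[[0,0,0],[-0.05,0,1.2],0.57],[[0,0,0],[-0.05,0,1.2],0.57]]}}

```text
clock: 12.58
tool_pos: [0.4618, -0.2286, 0.0661]
eef_rot: [[0.459, 0.889, 0.001], [0.889, -0.459, -0.001], [-0.0, 0.001, -1.0]]
ft_force: [-6.5, 5.5, 19.3]
width: 0.05
grip_force: 9.8
```

Call:
{"method": "jog_arm", "body": {"steps": [[[0,0,0],[0,-1,-3],0.57],[[0,0,0],[-4,-1,-8],0.57],[[0,0,0],[-7,-1,-12],0.57],[[0,0,0],[-7,-1,-12],0.57],[[0,0,0],[-7,-1,-12],0.57]]}}

```text
clock: 13.2
tool_pos: [0.4197, -0.2853, 0.1831]
eef_rot: [[0.46, 0.888, -0.001], [0.888, -0.46, 0.001], [0.001, -0.001, -1.0]]
ft_force: [-0.2, 0.0, -0.4]
width: 0.0501
grip_force: 0.0
```

```bash
cat > g.py <<'E'
from h import *
s=arm.observe();w=arm.camera("wrist");cv2.imwrite("pics/w7.png",w)
h=cv2.cvtColor(w,cv2.COLOR_BGR2HSV)
m=cv2.inRange(h,(45,90,40),(85,255,255));k,_,st,ce=cv2.connectedComponentsWithStats(m)
for i in range(1,k):
    if st[i,4]>60:
        print("green",st[i],ce[i].round(1),at("wrist",ce[i],.068,s).round(4))
        x,y,ww,hh=st[i,:4]
        for q in((x-.5,y+hh/2),(x+ww-.5,y+hh/2),(x+ww/2,y-.5),(x+ww/2,y+hh-.5)): print(at("wrist",q,.068,s).round(4))
        # dark collar around: nearest dark blob touching
        d=cv2.inRange(h,(0,0,0),(180,255,60));k2,l2,s2,c2=cv2.connectedComponentsWithStats(d|m)
        j=l2[int(ce[i][1]),int(ce[i][0])];print("collar+green",s2[j],c2[j].round(1))
for r in arm.silhouettes("start_top","wrist"): print(r["p"],np.round(r["extent"],1))
E
python3 g.py
```

```text
green [315 106  32  32 808] [330.6 121.3] [ 0.4898 -0.2418  0.068 ]
[ 0.4774 -0.2361  0.068 ]
[ 0.5015 -0.2485  0.068 ]
[ 0.4955 -0.2304  0.068 ]
[ 0.4844 -0.2541  0.068 ]
collar+green [ 306   98   47   47 1736] [328.8 121.1]
0.9 [314.4 107.  346.7 137.2]
```

```bash
cat > b2.py <<'E'
from h import *
import sys
s=arm.observe();R=np.array(s["eef_rot"]);yaw=np.arctan2(-R[0,1],R[1,1])+np.pi
y=R[:,1]*[1,1,0];x=np.array([-y[1],y[0],0]);b=np.array([.4896,-.242,0])
t=b-x*.0048-y*(s["width"]/2+.0078);t[2]=float(sys.argv[1])
p=np.array(s["tool_pos"]);print(s["clock"],"pos",p.round(4),"x",x.round(3),"tilt",np.degrees(np.arcsin(R[2,0])).round(1),"w",s["width"],"f",np.round(s["ft_force"],1))
print("target",t.round(4),"shift cm tool",(R.T@(t-p)*100).round(2))
E
python3 b2.py .085
```

```text
13.3 pos [ 0.4196 -0.2845  0.1822] x [0.458 0.889 0.   ] tilt 0.1 w 0.05037302554585155 f [-0.5  0.2  0.2]
target [ 0.4581 -0.2311  0.085 ] shift cm tool [6.49 1.   9.73]
```

Call:
{"method": "jog_arm", "body": {"steps": [[[0,-9,0],[3,0.5,0],0.57],[[0,-18,0],[6.5,1,2],0.57],[[0,-25,0],[6.5,1,6],0.57],[[0,-25,0],[6.5,1,9.7],0.57],[[0,-25,0],[6.5,1,9.7],0.57]]}}

```text
clock: 13.92
tool_pos: [0.4561, -0.23, 0.0828]
eef_rot: [[0.411, 0.889, -0.201], [0.808, -0.457, -0.372], [-0.423, -0.01, -0.906]]
ft_force: [1.2, 0.1, 1.0]
width: 0.0501
grip_force: 0.0
```

```bash
python3 b2.py .073
```

```text
13.925 pos [ 0.4561 -0.23    0.0828] x [0.457 0.889 0.   ] tilt -25.0 w 0.050113112753154186 f [1.2 0.1 1. ]
target [ 0.4582 -0.2312  0.073 ] shift cm tool [0.4  0.25 0.89]
```

Call:
{"method": "jog_arm", "body": {"steps": [[[0,0,0],[0.2,0.25,0.4],0.57],[[0,0,0],[0.4,0.25,0.9],0.57],[[0,0,0],[0.4,0.25,0.9],0.57]]}}

```text
clock: 14.3
tool_pos: [0.4613, -0.2347, 0.0779]
eef_rot: [[0.417, 0.888, -0.193], [0.805, -0.46, -0.376], [-0.423, 0.001, -0.906]]
ft_force: [0.0, 0.3, -0.5]
width: 0.0506
grip_force: 0.0
```

```bash
python3 b2.py .065
```

```text
14.3 pos [ 0.4613 -0.2347  0.0779] x [0.46  0.888 0.   ] tilt -25.0 w 0.05057710363665428 f [ 0.   0.3 -0.5]
target [ 0.458 -0.231  0.065] shift cm tool [ 0.7  -0.46  1.09]
```

Call:
{"method": "jog_arm", "body": {"steps": [[[0,0,0],[0.1,-0.45,0],0.57],[[0,0,0],[0.1,-0.45,0],0.57],[[0,0,0],[0.1,-0.45,0],0.57],[[0,0,0],[0.1,-0.45,0],0.57]]}}

```text
clock: 14.8
tool_pos: [0.4576, -0.2313, 0.0769]
eef_rot: [[0.416, 0.888, -0.194], [0.805, -0.459, -0.376], [-0.423, 0.0, -0.906]]
ft_force: [-0.4, -0.2, 0.4]
width: 0.0501
grip_force: 0.0
```

```bash
python3 b2.py .065
```

```text
14.8 pos [ 0.4576 -0.2313  0.0769] x [0.459 0.888 0.   ] tilt -25.0 w 0.05005236021529854 f [-0.4 -0.2  0.4]
target [ 0.4582 -0.2312  0.065 ] shift cm tool [0.53 0.06 1.06]
```

Call:
{"method": "jog_arm", "body": {"steps": [[[0,0,0],[0.2,0.05,0.4],0.57],[[0,0,0],[0.3,0.05,0.6],0.57],[[0,0,0],[0.4,0.05,0.8],0.57],[[0,0,0],[0.45,0.05,0.9],0.57],[[0,0,0],[0.45,0.05,0.9],0.57]]}}

```text
clock: 15.42
tool_pos: [0.4583, -0.2317, 0.0689]
eef_rot: [[0.416, 0.888, -0.194], [0.804, -0.46, -0.377], [-0.425, 0.001, -0.905]]
ft_force: [-7.5, 5.7, 20.8]
width: 0.05
grip_force: 10.4
```

Call:
{"method": "jog_arm", "body": {"steps": [[[0,0,0],[-0.08,0,-0.18],0.57],[[0,0,0],[-0.08,0,-0.18],0.57],[[0,0,0],[-0.08,0,-0.18],0.57]]}}

```text
clock: 15.8
tool_pos: [0.4581, -0.2315, 0.0695]
eef_rot: [[0.416, 0.888, -0.194], [0.805, -0.459, -0.376], [-0.424, 0.0, -0.906]]
ft_force: [-2.8, 2.5, 8.5]
width: 0.0502
grip_force: 4.6
```

Call:
{"method": "jog_arm", "body": {"steps": [[[0,0,0],[-0.04,0,-0.1],0.57],[[0,0,0],[-0.04,0,-0.1],0.57],[[0,0,0],[-0.04,0,-0.1],0.57]]}}

```text
clock: 16.18
tool_pos: [0.4581, -0.2313, 0.0698]
eef_rot: [[0.416, 0.888, -0.194], [0.805, -0.459, -0.376], [-0.423, 0.0, -0.906]]
ft_force: [-3.2, -0.6, 4.9]
width: 0.0501
grip_force: 2.4
```

Call:
{"method": "jog_arm", "body": {"steps": [[[0,0,0],[-0.04,0,-0.1],0.57],[[0,0,0],[-0.04,0,-0.1],0.57],[[0,0,0],[-0.04,0,-0.1],0.57]]}}

```text
clock: 16.55
tool_pos: [0.4581, -0.2312, 0.0708]
eef_rot: [[0.416, 0.888, -0.194], [0.805, -0.459, -0.376], [-0.423, 0.0, -0.906]]
ft_force: [-2.0, -2.0, 5.0]
width: 0.0498
grip_force: 2.1
```

Call:
{"method": "jog_arm", "body": {"steps": [[[0,0,0],[-0.04,0,-0.1],0.57],[[0,0,0],[-0.04,0,-0.1],0.57],[[0,0,0],[-0.04,0,-0.1],0.57]]}}

```text
clock: 16.92
tool_pos: [0.4582, -0.2311, 0.0719]
eef_rot: [[0.416, 0.888, -0.194], [0.805, -0.459, -0.375], [-0.423, 0.0, -0.906]]
ft_force: [-1.3, -1.2, 2.8]
width: 0.0504
grip_force: 1.8
```

Call:
{"method": "jog_arm", "body": {"steps": [[[0,0,0],[-0.04,0,-0.1],0.57],[[0,0,0],[-0.04,0,-0.1],0.57],[[0,0,0],[-0.04,0,-0.1],0.57]]}}

```text
clock: 17.3
tool_pos: [0.4582, -0.2309, 0.0729]
eef_rot: [[0.416, 0.888, -0.194], [0.805, -0.459, -0.375], [-0.423, 0.0, -0.906]]
ft_force: [-0.7, -2.6, 2.9]
width: 0.0499
grip_force: 1.5
```

Call:
{"method": "jog_arm", "body": {"steps": [[[0,0,0],[-0.04,0,-0.1],0.57],[[0,0,0],[-0.04,0,-0.1],0.57],[[0,0,0],[-0.04,0,-0.1],0.57]]}}

```text
clock: 17.68
tool_pos: [0.4582, -0.2308, 0.074]
eef_rot: [[0.416, 0.888, -0.194], [0.805, -0.459, -0.375], [-0.423, 0.0, -0.906]]
ft_force: [-0.3, -1.5, 3.8]
width: 0.0504
grip_force: 1.2
```

Call:
{"method": "jog_arm", "body": {"steps": [[[0,0,0],[-0.04,0,-0.1],0.57],[[0,0,0],[-0.04,0,-0.1],0.57],[[0,0,0],[-0.04,0,-0.1],0.57]]}}

```text
clock: 18.05
tool_pos: [0.4582, -0.2308, 0.075]
eef_rot: [[0.416, 0.888, -0.194], [0.805, -0.459, -0.375], [-0.422, -0.0, -0.906]]
ft_force: [-0.6, -1.0, 2.0]
width: 0.0504
grip_force: 0.9
```

Call:
{"method": "jog_arm", "body": {"steps": [[[0,0,0],[-0.04,0,-0.1],0.57],[[0,0,0],[-0.04,0,-0.1],0.57],[[0,0,0],[-0.04,0,-0.1],0.57]]}}

```text
clock: 18.42
tool_pos: [0.4582, -0.2307, 0.0761]
eef_rot: [[0.416, 0.888, -0.194], [0.805, -0.459, -0.375], [-0.423, -0.0, -0.906]]
ft_force: [0.2, -1.3, 0.8]
width: 0.0501
grip_force: 0.7
```

Call:
{"method": "jog_arm", "body": {"steps": [[[0,0,0],[-1,0,-2.5],0.57],[[0,0,0],[-3,0,-6.5],0.57],[[0,0,0],[-4.2,0,-9.1],0.57],[[0,0,0],[-4.2,0,-9.1],0.57],[[0,0,0],[-4.2,0,-9.1],0.57]]}}

```text
clock: 19.05
tool_pos: [0.4578, -0.23, 0.1752]
eef_rot: [[0.416, 0.888, -0.195], [0.806, -0.459, -0.374], [-0.422, -0.002, -0.906]]
ft_force: [0.1, -0.4, -0.4]
width: 0.0501
grip_force: 0.0
```

```bash
python3 g.py
python3 - <<'E'
from h import *
sc=arm.camera("scene");b=(330,270,400,340)
h=cv2.cvtColor(sc[b[1]:b[3],b[0]:b[2]],cv2.COLOR_BGR2HSV)
k,_,st,ce=cv2.connectedComponentsWithStats(cv2.inRange(h,(0,120,70),(5,255,255)))
for i in range(1,k):
    if st[i,4]>5: print("red",ce[i]+b[:2])
s=arm.observe();print(s["tool_pos"],s["ft_force"])
E
```

```text
green [307 131  33  35 898] [322.8 148.2] [ 0.4901 -0.2404  0.068 ]
[ 0.4785 -0.2347  0.068 ]
[ 0.5019 -0.2467  0.068 ]
[ 0.4964 -0.2264  0.068 ]
[ 0.4844 -0.2558  0.068 ]
collar+green [ 298  118   49   48 1843] [321.7 141.4]
red [344.66666667 280.66666667]
red [370.2173913  313.08695652]
[ 0.45755499 -0.22999036  0.17474181] [ 0.54440739 -0.45549797  0.30942782]
```

```bash
python3 -c "
from workcell import arm
print(arm.finish_job())"
```

```text
the job is handed in; nothing more can be done
None
```

The job is handed in, and the hand-in call gave no verdict: the knob dropped home in the notch at the orange gem (force and pictures agree). I then pressed the start button to its stop and let it spring back, though that stop was about 4 mm higher than the stated height, so "fully in" rests on the roughly 6 mm of spring travel I felt.

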